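Isolate the drive, line up the quarter-turn fastener and hold the access panel shut

ROBOT

A 6-joint arm with a two-finger parallel gripper is mounted at the origin on a cart in front of the work surface, level with it; the furniture and walls round the work are solid. World frame = base frame: x ahead of the robot, y to its left, z up, the work surface at z = 0. Lengths are in m, angles in degrees, forces in N, time in s.
With the tool pointing down it reaches from about 0.35 to 0.775 m from the base axis. Payload 5.5 kg.
Tool frame: the origin (TCP) lies midway between the tips of the shut fingers; the grasp point (between the pads) lies ctrl.pinch_z behind it (ctrl.pinch_z is the distance from the TCP to the grasp point, in m); x points along the fingers, y is the direction in which the jaws open and shut, and the axes are right-handed (so a half turn about x gives the same grasp; the last joint's range is limited). The gripper opens to 85 mm and grips with 20 to 120 N. Pads are 22 mm wide; open, the fingers measure 114 mm over their backs; the gripper's body (76 mm by 85 mm) begins 54 mm behind the grasp point. The pads swing forward as they close: fully open they stand 13 mm farther back than shut.
Start: joints at [68.319, 17.945, 2.641, 74.691, 0, 82.002], TCP at [0.136, 0.559, 0.231] pointing down, gripper open.
Joint ranges: [-158.12, 158.12], [-49.38, 96.58], [-58.88, 72.47], [-126.05, 133.96], [-84.25, 85.87], [-180, 180]. Speed limits (degrees/s): [147.25, 147.25, 180, 180, 180, 180].

INTERFACE

Orientations are given as [roll, pitch, yaw] about the fixed x, y, z axes, in that order (R = Rz(yaw) Ry(pitch) Rx(roll)).
In Python, from cell import ctrl, snapshot, camera_info, workorder gives the robot as it stands.
- The arm moves only by the shell command python3 -m handwheel 'ROWS' [FORCE]. ROWS is JSON, a list of rows, each a list of 5 numbers: the shift along the tool's x, y, z in cm, then the turn about the tool's x in rad, then the closure, from -1 (fully open) to 1 (shut). A call has 1 to 8 rows; each row shifts and turns the commanded pose from where the row before left it, along the tool's axes as they then stand; what a row does not reach is not made up. A row lasts 1/10 s, in which the tool goes at most 50 mm and 8.59 degrees, less where a joint would pass 70% of its speed; a pose out of reach is approached as far as the arm can. A call is refused whole if a number of a shift passes 5 or a number of a turn 0.15, either way. A call with a gripper value outside its range is refused whole. The fingers move at their own pace and stop on an object; FORCE is the grip in N (left out, the last holds). Time passes only in rows, so rows that do not move let the fingers close. It gives the time, the measured TCP pose, the force and the opening at its end, in the units of the state.
- ctrl.state(): the state, without advancing time (a new reading comes with each control period).
- snapshot(name): name is "scene" or "top" or "wrist"; returns the picture (384x512x3 uint8, red, green, blue); there is no depth.
- camera_info(name): a dict with "camera_matrix" (3x3 intrinsics, pixels), "k1" (the pictures are not rectified: a ray, as slopes to the right and down, at radius r is drawn at 1 + k1 r^2 times it, then the intrinsics apply), "world_from_camera" (4x4, takes a point from camera to world coordinates). Camera axes: x right, y up, looking along -z (the intrinsics and any distortion apply to the point x, -y, -z); pixel columns grow to the right and rows downward; lengths in m; the calibration is good to about 2 mm. A picture is of the moment at which its call begins: read the wrist's pose just before it. camera_info takes no time and is no camera call; for the wrist camera it gives the pose at the moment of the call.
- workorder.hand_in(): hands the job in, once; it reports no verdict.
The state is a dict: "time_s": time; "joint_positions": joint angles; "dq": joint speeds; "effort": joint torques, N m; "tcp_pos": TCP position; "eef_rot": TCP orientation; "contact_force": force on the tool from outside, world axes, zero at the start; "wrist_torque": the same for the moment, N m; "finger_gap": finger opening in m.
Only numpy, scipy, OpenCV 4.12 (cv2) and the standard library are available. Lean on these libraries where they do the work, as an engineer would, in place of code of your own. Each camera call takes 0.05 s, during which the arm holds its last target. There are 200 camera calls.

TASK

First turn the red isolator handle from on to off, until it sits in its off detent. Then turn the black wing of the quarter-turn fastener on the blue access panel until it is in line with the yellow mark, and after that press the sprung panel down flush on its frame. Finish while still holding the panel pressed flush with the gripper, leaving the tape, the bolt and the screwdriver where they lie.

Things in the scene. Friction and masses are not known exactly. Their poses are not given: they have to be found in the camera images.
- enclosure: grey fixed metal box, 200 (x) x 180 (y) x 62 mm high, with a blue hinged panel as its top; origin at the centre of its underside, x pointing to the panel's hinge side, z up. Its place and yaw vary, and it may stand left or right of the isolator
- panel: blue hinged panel, 180 x 172 x 4 mm; origin on the hinge axis (enclosure x +88, z 64 mm), it reaches 182 mm along its own -x; top face 2 mm above the origin plane. Springs lift its free edge 21 mm; it springs up when let go. Two yellow painted lines along its x, on either side of the fastener, are the alignment mark
- panel_hinge (a joint): panel angle, rad: 0 flush on the frame (rigid stop), 0.12 sprung up, as at the start. It goes flush only with the fastener in line (within about 0.15 rad); else the tongue under the fastener strikes the frame and stops it at about 0.07
- press_point (a point): clear flat spot on the panel's top face, 140 mm from the hinge axis, 55 mm to +y of the middle line: a good place to press. Moving the panel from here takes about 1.5 N at first, growing to about 7 N when flush; flush, this point is 66 mm above the bench, 17 mm lower than at the start
- fastener_grip (a point): middle of the black wing, on its turning axis (panel x -125 mm, y 0), 17 mm above the panel's top face. Wing 32 mm long (this point's x), 10 mm wide, rising from 4 to 27 mm above the panel on a steel disc 36 mm across, 4 mm thick; white line along its top. z is the turning axis; it leans with the panel
- fastener (a joint): turn of the fastener in rad, counterclockwise positive seen from above: 0 is in line with the yellow mark (wing along the panel's x), starts between 0.6 and 1.35. It stays where it is left (friction about 0.05 N m). No stop at 0: its end stops lie at -0.5 and 1.5
- isolator_box: fixed switch box, 80 x 80 x 45 mm, grey with a yellow top plate carrying a red rotary handle; origin at the centre of its underside, z up. A black dot on its +x side marks OFF, a green dot on its +y side marks ON
- isolator_grip (a point): middle of the red handle's bar, on its turning axis, 65 mm above the bench. Bar 44 mm long (this point's x), 12 mm wide, rising from 50 to 76 mm above the bench on a red disc 44 mm across (top at 50 mm); a white line on its top at the +x end is the pointer
- isolator (a joint): turn of the red handle in rad, counterclockwise positive seen from above: 0 is OFF (pointer at the black dot), 1.57 is ON (pointer at the green dot, as at the start); both are end stops with spring detents, peaking at about 0.15 N m; past half way it snaps to the nearer end when let go
- black_tape: roll of black tape lying flat, 55 mm diameter, 19 mm high, loose, near the isolator; origin at the centre of its underside; to be left alone
- bolt: steel bolt lying, 57 x 19 x 17 mm, loose, near the isolator; origin at the centre of its underside; to be left alone
- red_screwdriver: red-handled screwdriver lying, 165 mm long, 28 mm thick, loose; origin at the centre of its underside; to be left alone
Not all that is in view belongs to the job. Of the things that look like the isolator_box, the larger one is meant.

How it is judged:
By the outcome, as a careful person would: the job done as asked, in the order asked, and still so for the second after the job is handed in, while the arm keeps its last pose, push and grip.
It also fails if it takes over 58 s, if anything falls off the work surface, if the arm or the gripper's body presses on something with over 40 N, if the wrist force passes 120 N, or if a joint passes its speed limit or range.

## Working session

There is one attempt and no reset: what is moved stays moved. The work goes in short steps, Python scripts to look and compute and a shell command to move; the robot and the scene stay as the last step left them, time stands still between calls to the robot, and variables do not carry over. Pictures are saved under pics/ and viewed, about 8 in all and at most 12, crops included, and the job is handed in when it is done.

```bash
ls; mkdir -p pics
python3 - <<'E'
from cell import ctrl,snapshot,camera_info
import cv2,numpy as np
print(ctrl.state(),ctrl.pinch_z)
for n in("top","scene"):
    im=snapshot(n);cv2.imwrite(f"pics/{n}0.png",im[:,:,::-1])
    print(n,camera_info(n))
print(camera_info("wrist"))
E
```

```text
pics
{'time_s': 0.0, 'joint_positions': array([ 6.83179189e+01,  1.79906496e+01,  2.57708336e+00,  7.46912191e+01,
       -3.77046775e-04,  8.20017323e+01]), 'dq': array([-0.00932973, -0.0317501 ,  0.01590896,  0.0630661 ,  0.01368235,
       -0.05090055]), 'effort': array([ 6.27080613e-05, -4.80628896e+01,  2.98531079e+01,  1.93609216e-02,
       -1.45004640e-05, -9.46326622e-06]), 'tcp_pos': array([0.13584114, 0.55819386, 0.23041118]), 'eef_rot': array([ -97.79210256,   89.89521406, -111.47591554]), 'contact_force': array([ 0.71792176, -0.28353876, -0.60733293]), 'wrist_torque': array([ 0.01479546,  0.02322594, -0.01586467]), 'finger_gap': 0.08536579654088916} 0.0187
top {'camera_matrix': array([[398.52916282,   0.        , 253.03580181],
       [  0.        , 398.52916282, 182.68733707],
       [  0.        ,   0.        ,   1.        ]]), 'k1': 0.038604745095699625, 'world_from_camera': array([[-0.08276689,  0.9750273 , -0.2060859 ,  0.34747565],
       [-0.99656687, -0.08055661,  0.0191078 ,  0.04840592],
       [ 0.00202904,  0.20695987,  0.97834733,  1.07954171],
       [ 0.  
[... 292 characters left out ...]
47032,  0.28721171, -0.48420681,  0.04041997],
       [-0.56293385,  0.4326467 , -0.70421752, -0.68227606],
       [ 0.00723096,  0.85459129,  0.51925085,  0.59370001],
       [ 0.        ,  0.        ,  0.        ,  1.        ]])}
{'camera_matrix': array([[267.26592899,   0.        , 251.4857195 ],
       [  0.        , 267.26592899, 196.05666507],
       [  0.        ,   0.        ,   1.        ]]), 'k1': -0.026218873323087154, 'world_from_camera': array([[ 0.23676789, -0.92215258, -0.30590126,  0.0564802 ],
       [ 0.97156466,  0.22415723,  0.07626039,  0.57791539],
       [-0.00175374, -0.31525886,  0.9490041 ,  0.37213149],
       [ 0.        ,  0.        ,  0.        ,  1.        ]])}
```

View pics/top0.png

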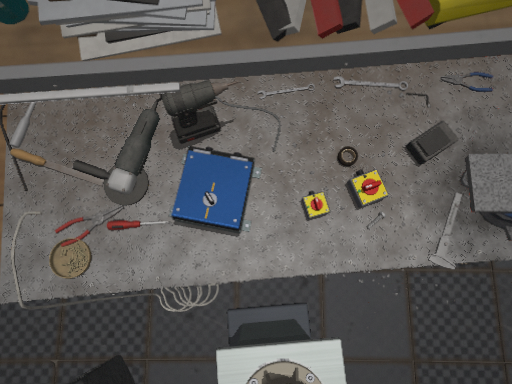

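View pics/scene0.png

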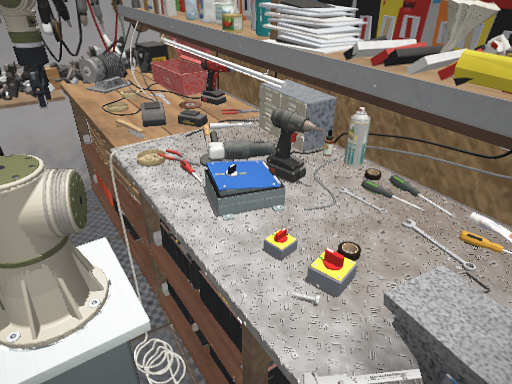

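The top view shows the enclosure at about (213,190) with the hinge probably at the far side, the fastener at (210,199), and the large isolator at (370,187). The small decoy is at (316,205), the tape at (347,156) and the bolt at (377,220). Next I measure with masks.

```bash
cat > h.py <<'E'
import numpy as np,cv2
from cell import ctrl,snapshot,camera_info
def ray(info,uv):
    K=info["camera_matrix"];T=info["world_from_camera"]
    p=np.atleast_2d(uv).astype(float);d=np.c_[(p[:,0]-K[0,2])/K[0,0],(p[:,1]-K[1,2])/K[1,1]]
    s=d.copy()
    for _ in range(20): s=d/(1+info["k1"]*(s**2).sum(1,keepdims=True))
    v=np.c_[s[:,0],-s[:,1],-np.ones(len(s))]@T[:3,:3].T
    return T[:3,3],v
def onplane(info,uv,z):
    o,v=ray(info,uv);return o+v*((z-o[2])/v[:,2])[:,None]
def tri(i1,u1,i2,u2):
    (a,v),(b,w)=ray(i1,u1),ray(i2,u2);v,w=v[0],w[0]
    s=np.linalg.lstsq(np.c_[v,-w],b-a,rcond=None)[0]
    p,q=a+s[0]*v,b+s[1]*w;return (p+q)/2,np.linalg.norm(p-q)
def blobs(im,lo,hi,roi=None,amin=20):
    hsv=cv2.cvtColor(im,cv2.COLOR_RGB2HSV);m=cv2.inRange(hsv,lo,hi)
    if roi: k=np.zeros_like(m);x0,y0,x1,y1=roi;k[y0:y1,x0:x1]=1;m*=k
    cs=[c for c in cv2.findContours(m,cv2.RETR_EXTERNAL,cv2.CHAIN_APPROX_NONE)[0] if cv2.contourArea(c)>amin]
    return m,sorted(cs,key=cv2.contourArea,reverse=True)
def rect(c):
    (cx,cy),s,a=cv2.minAreaRect(c);return (cx,cy),s,cv2.boxPoints(((cx,cy),s,a))
E
cat > m1.py <<'E'
from h import *
im=cv2.imread("pics/top0.png")[:,:,::-1].copy();I=camera_info("top")
sc=cv2.imread("pics/scene0.png")[:,:,::-1].copy()
def rep(n,c,z):
    ctr,s,b=rect(c);P=onplane(I,b,z);C=onplane(I,[ctr],z)[0]
    e=P[1]-P[0],P[2]-P[1];print(n,np.round(ctr,1),np.round(C,4),[ (round(float(np.linalg.norm(x))*1e3,1),round(float(np.degrees(np.arctan2(x[1],x[0]))),1)) for x in e])
m,cs=blobs(im,(105,120,60),(125,255,255),(150,130,280,250));rep("panel",cs[0],.075)
m,cs=blobs(im,(22,120,120),(35,255,255),(280,140,400,250),60)
for c in cs[:3]: rep("yel",c,.045)
m,cs=blobs(im,(22,100,100),(35,255,255),(190,160,230,240),3)
for c in cs[:4]: rep("mark",c,.078)
a=cv2.resize(im[140:240,165:265],(400,400),interpolation=cv2.INTER_CUBIC)
b=cv2.resize(im[140:240,320:420],(400,400),interpolation=cv2.INTER_CUBIC)
c=cv2.resize(sc[235:300,295:365],(400,200+0),interpolation=cv2.INTER_CUBIC)
d=cv2.resize(sc[150:215,195:295],(400,200),interpolation=cv2.INTER_CUBIC)
o=np.vstack([np.hstack([a,b]),np.hstack([d,c])])
cv2.imwrite("pics/crop1.png",o[:,:,::-1])
E
python3 m1.py
```

```text
panel [211.9 188.7] [0.5521 0.1354 0.075 ] [(179.8, -13.6), (180.0, -106.4)]
yel [316. 204.] [ 0.4949 -0.1316  0.045 ] [(53.9, -76.2), (54.8, -168.6)]
yel [372.6 193.5] [ 0.5104 -0.2829  0.045 ] [(72.9, -72.5), (32.5, -166.5)]
yel [366.3 180. ] [ 0.5479 -0.2716  0.045 ] [(73.7, -72.0), (34.9, -166.0)]
```

View pics/crop1.png

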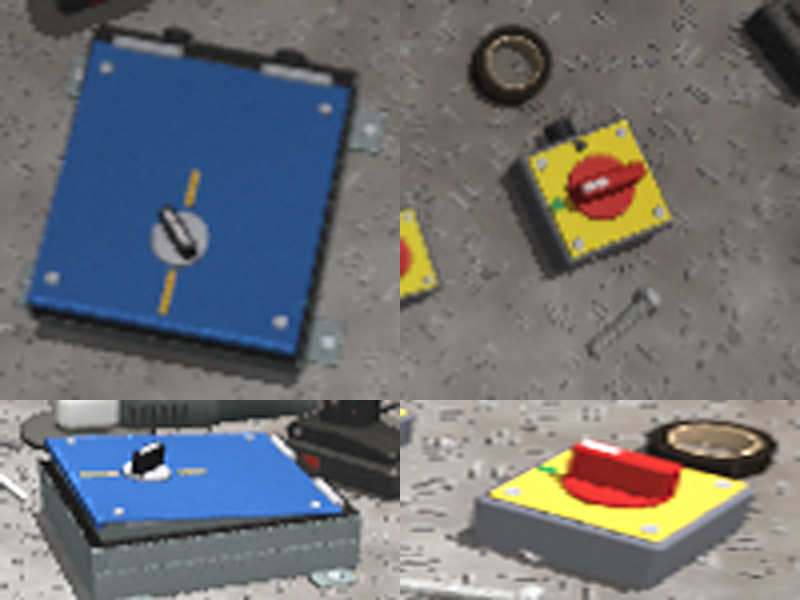

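```bash
cat >> h.py <<'E'
from scipy.spatial.transform import Rotation as Ro
def Rt(): return Ro.from_euler("xyz",ctrl.state()["eef_rot"],degrees=True).as_matrix()
def jaw(): y=Rt()[:,1];return np.degrees(np.arctan2(y[1],y[0]))
def goto(p):
    s=ctrl.state();d=np.array(p)-s["tcp_pos"];return np.round(Rt().T@d*100,2)
E
cat > m2.py <<'E'
from h import *
T=camera_info("top");S=camera_info("scene")
top=cv2.imread("pics/top0.png")[:,:,::-1].copy();sc=cv2.imread("pics/scene0.png")[:,:,::-1].copy()
def corners(im,roi,lo1=(22,120,100),hi1=(35,255,255)):
    m1,_=blobs(im,lo1,hi1,roi);m=cv2.morphologyEx(m1,cv2.MORPH_CLOSE,np.ones((3,3)))
    ys,xs=np.nonzero(m);h=cv2.convexHull(np.c_[xs,ys].astype(np.int32))
    return h
ht=corners(top,(340,160,395,215));hs=corners(sc,(300,240,365,300))
def quad(h):
    for e in np.linspace(.5,12,60):
        q=cv2.approxPolyDP(h,e,True)
        if len(q)==4:return q[:,0].astype(float)
for n,I,h in(("top",T,ht),("scene",S,hs)):
    q=quad(h);P=onplane(I,q,.045);L=np.diff(np.vstack([P,P[:1]]),axis=0)
    print(n,q.tolist(),np.round(P.mean(0),4),np.round(np.linalg.norm(L,axis=1)*1e3),np.round(np.degrees(np.arctan2(L[:,1],L[:,0]))))
# panel corners
m,cs=blobs(top,(105,120,60),(125,255,255),(150,130,280,250))
q=quad(cv2.convexHull(cs[0]));P=onplane(T,q,.075);print("panel",q.tolist(),np.round(P,3).tolist())
m,cs=blobs(sc,(105,120,60),(125,255,255),(190,140,300,220))
q=quad(cv2.convexHull(cs[0]));P=onplane(S,q,.075);print("panel sc",q.tolist(),np.round(P,3).tolist())
print("jaw",jaw(),np.round(Rt(),3).tolist())
E
python3 m2.py
```

```text
top [[387.0, 194.0], [362.0, 203.0], [352.0, 179.0], [376.0, 170.0]] [ 0.5301 -0.2768  0.045 ] [71. 68. 69. 69.] [ 105.   15.  -74. -164.]
scene [[354.0, 261.0], [340.0, 280.0], [311.0, 266.0], [324.0, 251.0]] [ 0.5231 -0.2774  0.045 ] [72. 68. 62. 69.] [-160.  109.   20.  -63.]
panel [[189.0, 150.0], [252.0, 162.0], [238.0, 228.0], [172.0, 215.0]] [[0.66, 0.189, 0.075], [0.614, 0.027, 0.075], [0.446, 0.076, 0.075], [0.493, 0.24, 0.075]]
panel sc [[280.0, 186.0], [219.0, 191.0], [206.0, 163.0], [261.0, 161.0]] [[0.603, 0.014, 0.075], [0.447, 0.085, 0.075], [0.497, 0.256, 0.075], [0.648, 0.173, 0.075]]
jaw 76.31738849508027 [[-0.001, 0.237, 0.972], [-0.001, 0.972, -0.237], [-1.0, -0.002, -0.0]]
```

```bash
python3 -m handwheel '[[0,-3,3.9,0,-1],[0,-3,3.9,0,-1],[0,-3,3.9,0,-1],[0,-3,3.9,0,-1],[0,-3,3.9,0,-1],[0,-3,3.9,0,-1],[0,-3,3.9,0,-1],[0,-3,3.9,0,-1]]' 30; python3 -m handwheel '[[0,-3,3.9,0,-1],[0,-3,3.9,0,-1],[0,-4.2,1.9,0,-1],[0,-4.2,1.9,0,-1],[0,-4.2,1.9,0,-1],[0,-4.2,1.9,0,-1],[0,-4.2,1.9,0,-1],[0,-4.2,1.9,0,-1]]'; python3 -m handwheel '[[0.7,-4.2,1.9,0,-1],[0.7,-4.2,1.9,0,-1],[0.7,-4.2,1.9,0,-1],[0.7,-4.2,1.9,0,-1],[0,0,0,0.15,-1],[0,0,0,0.15,-1],[0,0,0,0.15,-1],[0,0,0,0.15,-1]]'; python3 -m handwheel '[[0,0,0,0.15,-1],[0,0,0,0.15,-1],[0,0,0,0.15,-1],[0,0,0,0,-1]]'
python3 - <<'E'
from h import *
print(ctrl.state()["joint_positions"],jaw(),goto([.529,-.277,.2]))
I=camera_info("wrist");im=snapshot("wrist");cv2.imwrite("pics/w1.png",im[:,:,::-1]);np.save("w1.npy",I["world_from_camera"])
E
```

```text
time_s: 0.9
tcp_pos: [0.3831, 0.2499, 0.2312]
eef_rot: [134.6, 90.0, 120.9]
contact_force: [0.9, 0.8, -1.1]
finger_gap: 0.0851
time_s: 1.7
tcp_pos: [0.495, -0.0987, 0.231]
eef_rot: [142.4, 90.0, 128.7]
contact_force: [0.3, 0.7, 0.7]
finger_gap: 0.0854
time_s: 2.5
tcp_pos: [0.5289, -0.2781, 0.2025]
eef_rot: [-172.6, 89.9, 138.9]
contact_force: [-0.2, 0.1, -0.3]
finger_gap: 0.0856
time_s: 2.9
tcp_pos: [0.529, -0.2779, 0.2027]
eef_rot: [-147.0, 89.9, 139.1]
contact_force: [-0.4, 0.9, -1.1]
finger_gap: 0.0853
[-3.54080191e+01  2.10232852e+01  3.01176528e+00  7.20504216e+01
  5.95841845e-03  3.84595417e+01] 16.13245131919331 [ 0.27  0.02 -0.08]
```

View pics/w1.png

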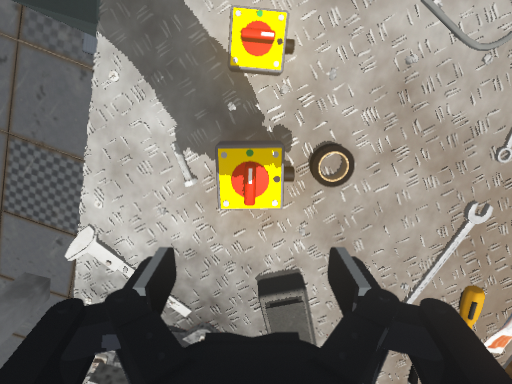

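The wrist view shows the isolator at (250,178), with bar vertical between the fingers, the pointer at the green dot, the tape at (332,165) and the bolt at (187,165).

```bash
cat > m3.py <<'E'
from h import *
from m2 import quad
im=cv2.imread("pics/w1.png")[:,:,::-1].copy();I=camera_info("wrist");I["world_from_camera"]=np.load("w1.npy")
m1,_=blobs(im,(22,120,100),(35,255,255),(205,135,290,220));ys,xs=np.nonzero(m1)
q=quad(cv2.convexHull(np.c_[xs,ys].astype(np.int32)));P=onplane(I,q,.045);L=np.diff(np.vstack([P,P[:1]]),axis=0)
print(q.tolist(),np.round(P.mean(0),4),np.round(np.linalg.norm(L,axis=1)*1e3),np.round(np.degrees(np.arctan2(L[:,1],L[:,0])),1))
ht=blobs(im,(0,120,80),(6,255,255),(205,135,290,220))[1]
for c in ht[:2]:print(np.round(cv2.boundingRect(c)))
C=P.mean(0);print("goto hover",jaw(),goto([C[0],C[1],.2]))
for uv,z,n in(((332,165),.019,"tape"),((187,165),.017,"bolt")):print(n,onplane(I,[uv],z))
E
python3 m3.py|tail -6
```

```text
jaw 16.338421173194366 [[-0.001, 0.96, 0.281], [0.001, 0.281, -0.96], [-1.0, -0.0, -0.001]]
[[281.0, 148.0], [280.0, 206.0], [221.0, 208.0], [218.0, 148.0]] [ 0.5257 -0.2752  0.045 ] [69. 71. 72. 70.] [ -72.9 -161.8  106.8   16.1]
[231 163  38  42]
goto hover 16.338421173194366 [ 0.28 -0.25 -0.35]
tape [[ 0.62014959 -0.2369066   0.019     ]]
bolt [[ 0.4473661 -0.2873516  0.017    ]]
```

```bash
python3 -m handwheel '[[4,0,-0.2,0,-1],[4,-0.1,0,0,-1],[4,0,0,0,-1],[2.6,0,0,0,-1],[0,0,0,0,-1],[0,0,0,0,1],[0,0,0,0,1],[0,0,0,0,1]]' 40;python3 -m handwheel '[[0,0,0,0,1],[0,0,0,0,1],[0,0,0,0,1]]'
```

```text
time_s: 3.75
tcp_pos: [0.5291, -0.2773, 0.0594]
eef_rot: [40.0, 89.8, -33.8]
contact_force: [-0.0, -0.0, -0.2]
finger_gap: 0.0441
time_s: 4.05
tcp_pos: [0.5268, -0.2773, 0.0585]
eef_rot: [-50.1, 89.8, -124.0]
contact_force: [-5.4, -1.3, 6.5]
finger_gap: 0.0113
```

```bash
python3 -m handwheel '[[0,0,0,0.12,1],[0,0,0,0.12,1],[0,0,0,0.12,1],[0,0,0,0.12,1],[0,0,0,0.12,1],[0,0,0,0.12,1],[0,0,0,0.12,1],[0,0,0,0.12,1]]';python3 -m handwheel '[[0,0,0,0.12,1],[0,0,0,0.12,1],[0,0,0,0.12,1],[0,0,0,0.12,1],[0,0,0,0.12,1],[0,0,0,0.04,1],[0,0,0,0,1],[0,0,0,0,1]]'; python3 -c "
from h import *
s=ctrl.state();print(jaw(),s['wrist_torque'],s['contact_force'],s['tcp_pos'],s['joint_positions'])"
```

```text
time_s: 4.85
tcp_pos: [0.5259, -0.2772, 0.0585]
eef_rot: [-15.7, 89.8, -144.9]
contact_force: [-7.6, -0.9, 5.6]
finger_gap: 0.0109
time_s: 5.65
tcp_pos: [0.5256, -0.2767, 0.0585]
eef_rot: [8.0, 89.8, -157.5]
contact_force: [-9.1, -0.9, 9.2]
finger_gap: 0.0112
-75.46787488129424 [-0.23079379  1.8084822   0.76022498] [-9.06255532 -0.89592433  9.24083126] [ 0.52556962 -0.27673642  0.05851262] [-35.40802807  26.07116993 -10.56284344  53.49029896  -0.19858394
 130.06012837]
```

```bash
python3 -m handwheel '[[0,0,0,0,-1],[0,0,0,0,-1],[0,0,0,0,-1],[0,0,0,0,-1],[0,0,0,0,-1],[-4,0,0,0,-1],[-4.5,0,0,0,-1],[-4.5,0,0,0,-1]]'; python3 -m handwheel '[[-2,0,0,0,-1],[0,0,0,0,-1]]'
python3 - <<'E'
from h import *
print(jaw(),Rt().round(3).tolist())
I=camera_info("wrist");im=snapshot("wrist");cv2.imwrite("pics/w2.png",im[:,:,::-1]);np.save("w2.npy",I["world_from_camera"])
E
```

```text
time_s: 6.45
tcp_pos: [0.5273, -0.276, 0.1881]
eef_rot: [-55.6, 89.9, 138.9]
contact_force: [0.3, -0.2, 0.2]
finger_gap: 0.0854
time_s: 6.65
tcp_pos: [0.5297, -0.2777, 0.2116]
eef_rot: [131.4, 89.6, -34.1]
contact_force: [0.1, -0.2, 0.1]
finger_gap: 0.0858
-75.50821345980367 [[0.006, 0.25, -0.968], [-0.004, -0.968, -0.25], [-1.0, 0.006, -0.005]]
```

View pics/w2.png

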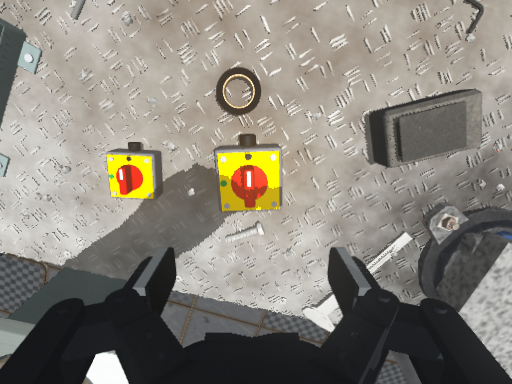

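The pointer is now at the black dot (248,157), so the isolator is OFF. The tape (238,90) and the bolt (243,233) are where they were. Next is the fastener.

```bash
for i in 1 2; do :; done; python3 -m handwheel '[[0,0,0,-0.15,-1],[0,0,0,-0.15,-1],[0,0,0,-0.15,-1],[0,0,0,-0.15,-1],[0,0,0,-0.15,-1],[0,0,0,-0.15,-1],[0,0,0,-0.15,-1],[0,0,0,-0.15,-1]]' >/dev/null; python3 -m handwheel '[[0,0,0,-0.15,-1],[0,0,0,-0.15,-1],[0,0,0,-0.15,-1],[0,0,0,-0.15,-1],[0,0,0,-0.15,-1],[0,0,0,-0.15,-1],[0,0,0,-0.15,-1],[0,0,0,-0.15,-1]]'>/dev/null; python3 -m handwheel '[[0,0,0,-0.15,-1],[0,0,0,-0.15,-1],[0,0,0,-0.15,-1],[0,0,0,-0.15,-1],[0,0,0,-0.15,-1],[0,0,0,-0.15,-1],[0,0,0,-0.15,-1],[0,0,0,0,-1]]'
python3 - <<'E'
from h import *
T=camera_info("top");p=onplane(T,[(209.5,198)],.108)[0];print(p,jaw(),goto([p[0],p[1],.24]),Rt().round(3).tolist())
E
```

```text
time_s: 9.1
tcp_pos: [0.527, -0.2758, 0.2052]
eef_rot: [110.1, 89.8, 142.3]
contact_force: [1.2, -0.8, 0.1]
finger_gap: 0.0852
[0.52245726 0.13979302 0.108     ] 122.17761858577087 [-3.4  35.43 21.75] [[-0.003, -0.533, 0.846], [0.002, 0.846, 0.533], [-1.0, 0.003, -0.001]]
```

```bash
python3 -m handwheel '[[-0.5,3.9,2.4,0,-1],[-0.5,3.9,2.4,0,-1],[-0.5,3.9,2.4,0,-1],[-0.5,3.9,2.4,0,-1],[-0.5,3.9,2.4,0,-1],[-0.5,3.9,2.4,0,-1],[-0.4,3.9,2.4,0,-1],[0,3.9,2.4,0,-1]]'; python3 -m handwheel '[[0,3.9,2.4,0,-1],[0,0.3,0.1,0,-1],[0,0,0,0,-1]]'
python3 - <<'E'
from h import *
print(jaw(),ctrl.state()["tcp_pos"])
I=camera_info("wrist");im=snapshot("wrist");cv2.imwrite("pics/w3.png",im[:,:,::-1]);np.save("w3.npy",I["world_from_camera"])
E
```

```text
time_s: 9.9
tcp_pos: [0.5238, 0.0918, 0.2408]
eef_rot: [137.4, 90.0, 169.3]
contact_force: [0.7, 0.1, -0.2]
finger_gap: 0.0854
time_s: 10.2
tcp_pos: [0.5223, 0.14, 0.2402]
eef_rot: [160.3, 89.9, -167.5]
contact_force: [-0.1, -0.4, -0.6]
finger_gap: 0.0854
122.17674644575138 [0.5222539  0.14000097 0.24017974]
```

View pics/w3.png

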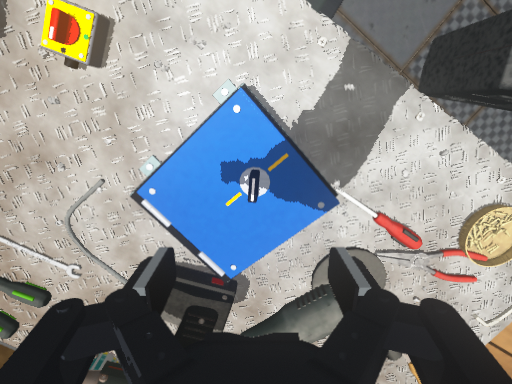

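```bash
cat > m4.py <<'E'
import sys
from h import *
def pl(I,uv,p0,n):
    o,v=ray(I,uv);return o+v*(((p0-o)@n)/(v@n))[:,None]
def meas(im,I,roi,ang=.12,yaw=-15.,C=(.522,.14),wr=None,dbg=True):
    m,cs=blobs(im,(20,90,70),(35,255,255),roi,8);cs=cs[:2]
    ys,xs=np.nonzero(cv2.drawContours(np.zeros_like(m),cs,-1,255,-1));uv=np.c_[xs,ys]
    for _ in range(4):
        x=np.array([np.cos(np.radians(yaw)),np.sin(np.radians(yaw)),0])
        n=np.array([0,0,1])*np.cos(ang)+x*np.sin(ang)
        p0=np.array([*C,.064])+np.array([0,0,125*np.sin(ang)/1e3])+n*.002
        P=pl(I,uv,p0,n);vx,vy,cx,cy=cv2.fitLine(P[:,:2].astype(np.float32),cv2.DIST_L2,0,.001,.001).ravel()
        if vx<0:vx,vy=-vx,-vy
        yaw=np.degrees(np.arctan2(vy,vx));C=(cx,cy)
    ends=[pl(I,[cv2.minAreaRect(c)[0]],p0,n)[0] for c in cs]
    mid=(ends[0]+ends[1])/2
    print("mark yaw",yaw,"line pt",cx,cy,"mid of segs",mid.round(4),"sep mm",np.linalg.norm(ends[0]-ends[1])*1e3,len(cs))
    # white line on wing top
    c0=mid+n*.027
    hsv=cv2.cvtColor(im,cv2.COLOR_RGB2HSV);w=cv2.inRange(hsv,(0,0,150),(180,70,255))
    k=np.zeros_like(w);k[wr[1]:wr[3],wr[0]:wr[2]]=1;w*=k
    ws=sorted(cv2.findContours(w,cv2.RETR_EXTERNAL,cv2.CHAIN_APPROX_NONE)[0],key=cv2.contourArea)[::-1]
    for c in ws[:3]:
        q=pl(I,c[:,0],c0,n)
        if len(q)<5: continue
        f=cv2.fitLine(q[:,:2].astype(np.float32),cv2.DIST_L2,0,.001,.001).ravel()
        print(" white",cv2.boundingRect(c),cv2.contourArea(c),"ang",np.degrees(np.arctan2(f[1],f[0])),"centre",q.mean(0).round(4),"len",np.ptp(q[:,:2]@f[:2])*1e3)
    return yaw,mid,n
if __name__=="__main__":
    im=cv2.imread("pics/w3.png")[:,:,::-1].copy();I=camera_info("wrist");I["world_from_camera"]=np.load("w3.npy")
    y,mid,n=meas(im,I,(210,140,300,220),wr=(238,162,272,208))
    top=cv2.imread("pics/top0.png")[:,:,::-1].copy();meas(top,camera_info("top"),(195,175,225,225),wr=(200,188,220,210))
E
python3 m4.py
```

```text
mark yaw -15.845124 line pt 0.5145616 0.14490862 mid of segs [0.5197 0.1435 0.0803] sep mm 70.17407781342432 2
 white (240, 169, 10, 26) 137.0 ang 28.644201 centre [0.5195 0.1309 0.1071] len 28.263221442691
 white (258, 185, 10, 11) 40.5 ang 3.942029 centre [0.518  0.1513 0.108 ] len 12.171488501732552
 white (251, 179, 4, 23) 37.0 ang 28.92026 centre [0.5232 0.1426 0.1071] len 25.493651333812096Traceback (most recent call last):
  File "m4.py", line 32, in <module>
    top=cv2.imread("pics/top0.png")[:,:,::-1].copy();meas(top,camera_info("top"),(195,175,225,225),wr=(200,188,220,210))
                                                     ~~~~^^^^^^^^^^^^^^^^^^^^^^^^^^^^^^^^^^^^^^^^^^^^^^^^^^^^^^^^^^^^^^^
  File "m4.py", line 12, in meas
    P=pl(I,uv,p0,n);vx,vy,cx,cy=cv2.fitLine(P[:,:2].astype(np.float32),cv2.DIST_L2,0,.001,.001).ravel()
                                ~~~~~~~~~~~^^^^^^^^^^^^^^^^^^^^^^^^^^^^^^^^^^^^^^^^^^^^^^^^^^^^
cv2.error: OpenCV(4.12.0) /io/opencv/modules/imgproc/src/linefit.cpp:50: error: (-215:Assertion failed) count > 0 in function 'fitLine2D_wods'
```

The fastener wing's white line at (253,190) has a world angle of 28.9° and the mark -15.8°, so the fastener is 44.8° (0.78 rad) off. The line's centre agrees to 1 mm with the middle between the marks. Next I grip the wing.

```bash
python3 -m handwheel '[[3,0.25,0.15,0.057,-1],[4,0,0,0,-1],[4,0,0,0,-1],[3,0,0,0,-1],[1.2,0,0,0,-1],[0,0,0,0,-1],[0,0,0,0,1],[0,0,0,0,1]]' 30;python3 -m handwheel '[[0,0,0,0,1],[0,0,0,0,1],[0,0,0,0,1],[0,0,0,0,1]]'; python3 -c "
from h import *
print(jaw())"
```

```text
time_s: 11.05
tcp_pos: [0.5246, 0.1415, 0.0912]
eef_rot: [-21.5, 89.8, 7.4]
contact_force: [0.1, -0.2, 0.4]
finger_gap: 0.0593
time_s: 11.45
tcp_pos: [0.5228, 0.1427, 0.0895]
eef_rot: [66.3, 89.9, 95.2]
contact_force: [-0.0, 2.8, 0.1]
finger_gap: 0.0096
118.91549307517946
```

```bash
python3 -m handwheel '[[0,0,0,0.13,1],[0,0,0,0.13,1],[0,0,0,0.13,1],[0,0,0,0.13,1],[0,0,0,0.13,1],[0,0,0,0.13,1],[0,0,0,0,1],[0,0,0,0,1]]'; python3 -c "
from h import *
print(jaw())"; python3 -m handwheel '[[0,0,0,0,-1],[0,0,0,0,-1],[0,0,0,0,-1],[0,0,0,0,-1],[0,0,0,0,-1],[-4.5,0,0,0,-1],[-4.5,0,0,0,-1],[-4.5,0,0,0,-1]]'; python3 -m handwheel '[[-1.5,0,0,0,-1],[0,0,0,0,-1]]'
python3 - <<'E'
from h import *
print(jaw(),ctrl.state()["tcp_pos"],Rt().round(3).tolist())
I=camera_info("wrist");im=snapshot("wrist");cv2.imwrite("pics/w4.png",im[:,:,::-1]);np.save("w4.npy",I["world_from_camera"])
E
```

```text
time_s: 12.25
tcp_pos: [0.5227, 0.1424, 0.0892]
eef_rot: [123.6, 89.9, 108.0]
contact_force: [0.0, 4.5, -1.2]
finger_gap: 0.0089
74.40226880819847
time_s: 13.05
tcp_pos: [0.5226, 0.1415, 0.2256]
eef_rot: [-149.0, 90.0, -164.8]
contact_force: [1.4, -0.4, 0.3]
finger_gap: 0.0853
time_s: 13.25
tcp_pos: [0.5248, 0.1418, 0.2427]
eef_rot: [21.2, 89.6, 5.4]
contact_force: [-0.1, -0.9, -1.2]
finger_gap: 0.0857
74.2019353528309 [0.52484996 0.14180874 0.24266154] [[0.006, 0.272, 0.962], [0.001, 0.962, -0.272], [-1.0, 0.002, 0.006]]
```

View pics/w4.png

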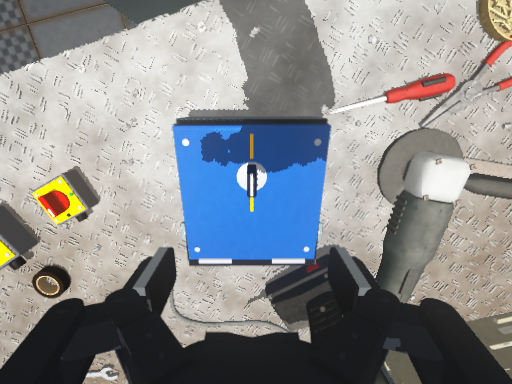

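Run:
```python
from m4 import *
im=cv2.imread("pics/w4.png")[:,:,::-1].copy();I=camera_info("wrist");I["world_from_camera"]=np.load("w4.npy")
y,mid,n=meas(im,I,(235,125,268,220),wr=(238,160,266,200))
a=np.radians(y);X=np.array([np.cos(a),np.sin(a),0]);Y=np.array([-X[1],X[0],0])
p=mid-.016*X+.055*Y;p[2]=.105;print("press",p,goto(p))
```

```text
mark yaw -15.545945 line pt 0.51419413 0.14484659 mid of segs [0.5205 0.1432 0.0802] sep mm 72.48416330183213 2
 white (238, 162, 10, 28) 171.5 ang -18.005043 centre [0.5107 0.1368 0.1083] len 30.505477819003257
 white (256, 166, 10, 24) 123.0 ang -15.5891695 centre [0.5172 0.1537 0.1081] len 26.107716677342076
 white (250, 174, 4, 23) 47.5 ang -15.978681 centre [0.5233 0.1422 0.107 ] len 25.62776052507798
press [0.5198344  0.20048327 0.105     ] [13.54  5.54 -2.02]
```

The wing (line at (252,185)) is at -16.0° and the mark at -15.6°, so they agree within 0.5°. Next I shut the fingers and go over the press point.

```bash
python3 -m handwheel '[[0,2.8,-1,0,1],[0,2.75,-1,0,1],[3,0,0,0,1],[3.5,0,0,0,1],[3.5,0,0,0,1],[2.5,0,0,0,1],[1,0,0,0,1],[0,0,0,0,1]]' 30; python3 -m handwheel '[[1,0,0,0,1],[0.5,0,0,0,1],[0.5,0,0,0,1],[0,0,0,0,1]]'; python3 -m handwheel '[[0.5,0,0,0,1],[0.5,0,0,0,1],[0.3,0,0,0,1],[0,0,0,0,1]]'
```

```text
time_s: 14.1
tcp_pos: [0.5167, 0.2, 0.1016]
eef_rot: [-151.8, 89.7, -167.6]
contact_force: [-0.0, -0.7, 0.3]
finger_gap: -0.0
time_s: 14.5
tcp_pos: [0.5189, 0.2005, 0.0842]
eef_rot: [47.1, 90.0, 31.3]
contact_force: [-0.2, -0.1, 0.5]
finger_gap: 0.0003
time_s: 14.9
tcp_pos: [0.5189, 0.2009, 0.0712]
eef_rot: [94.5, 90.0, 78.7]
contact_force: [-1.5, 1.5, 3.6]
finger_gap: 0.0
```

```bash
python3 -m handwheel '[[0.3,0,0,0,1],[0.2,0,0,0,1],[0.1,0,0,0,1],[0,0,0,0,1],[0,0,0,0,1]]'; python3 -m handwheel '[[0.2,0,0,0,1],[0,0,0,0,1],[0,0,0,0,1]]'
```

```text
time_s: 15.4
tcp_pos: [0.5189, 0.2009, 0.0659]
eef_rot: [80.8, 90.0, 65.0]
contact_force: [-2.7, 1.9, 8.2]
finger_gap: -0.0001
time_s: 15.7
tcp_pos: [0.5189, 0.201, 0.0653]
eef_rot: [52.6, 89.9, 36.9]
contact_force: [-6.7, 1.9, 17.8]
finger_gap: 0.0001
```

```bash
python3 -m handwheel '[[0,0,0,0,1],[0,0,0,0,1],[0,0,0,0,1],[0,0,0,0,1],[0,0,0,0,1]]'
python3 - <<'E'
from h import *
s=snapshot("scene");t=snapshot("top")
a=cv2.resize(s[130:230,180:310],(520,400),interpolation=cv2.INTER_CUBIC);b=cv2.resize(s[215:315,250:380],(280,215))
c=cv2.resize(t[140:240,300:400],(280,185))
cv2.imwrite("pics/f.png",np.hstack([a,np.vstack([b,c])])[:,:,::-1])
E
```

```text
time_s: 16.2
tcp_pos: [0.5189, 0.2009, 0.0653]
eef_rot: [50.5, 89.9, 34.7]
contact_force: [-6.4, 1.2, 16.8]
finger_gap: 0.0001
```

View pics/f.png

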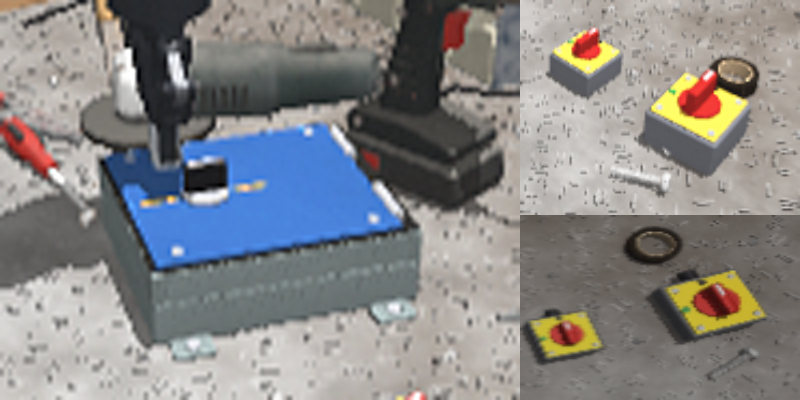

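The panel lies flush with the wing in line, pressed by the shut fingers at (165,160) in the crop. The isolator is off, and the loose parts lie where they were.

```bash
python3 -c "
from cell import workorder;print(workorder.hand_in())"
```

```text
the job is handed in; nothing more can be done
None
```

The job is done and handed in at about 16 s of the 58 s allowed; the hand-in reports no verdict. I turned the isolator handle to OFF, turned the fastener wing about 45° into line with the mark, then pressed the panel flush. The arm is still holding it down.

What the last checks showed:
- **Isolator:** the wrist picture taken after I let go shows the pointer at the black dot, and the final view shows it still there.
- **Fastener:** the wing measured -16.0° against the mark at -15.6° to -15.8°, so it is in line within about half a degree. I did not measure it again after pressing, but the final view shows it in line.
- **Panel:** the fingertip is at 65.3 mm, against 66 mm expected when flush. The push went from 8 N to 18 N over the last 0.6 mm, which indicates the rigid stop, and then held at about 17 N.
- **Loose parts:** in the final view the tape, bolt and screwdriver look to be where they were.

Nothing failed. The only disagreement was in locating the isolator, where the top, scene and wrist cameras differed by up to 7 mm. I used a value between the top and wrist readings, and the grasp was good.

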